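# Crank the plant carriage up to its dock

### The job

Turn the red crank anticlockwise (seen from above) at an even, unhurried pace, carrying it through the heavy spot in every turn without letting it lurch or run back, until the potted plant on the carriage is pressed snugly but gently against the orange sprung buffer of the dock. Then push the brake lever fully over, let go of everything, and leave the plant pressed against the buffer and the other things on the bench alone.

Things in the scene. Friction and masses are not known exactly. Their poses are not given: they have to be found in the camera images.
- rig: the drive fixed to the bench: origin on the bench under the crank axis, y axis = carriage travel direction (towards the dock), z up; crank, brake and dock share its yaw. Grey gearbox 100 x 100 x 58 mm; the crank arm above it has its top at 88 mm. On the +x side a red-ended spring plunger reaches 156 mm out, 84 mm high. The carriage (walls up to 82 mm) starts centred 175 mm along +y, the front of its back wall at 131 mm
- crank_axis (a point): point on the vertical axis of the red crank, level with the middle of its grip, 118 mm above the bench
- handle (a point): middle of the crank's black grip, an upright round knob 24 mm in diameter, from 90 to 140 mm above the bench (this point at 118 mm), 55 mm from the crank axis. It spins freely on its pin, so the gripper need not turn with it. Best pinched from above
- crank (a joint): angle turned by the crank, rad; 0 at the start, grows anticlockwise from above. Each rad moves the carriage 16 mm to the dock (100 mm a turn). Friction keeps it where it is left. A spring plunger loads it once a turn: the push needed at the grip, mostly friction, is about 6.5 N, swells to 10 N near 1.9 rad of each turn (the heavy spot) and eases to 3 N near 4.4. Even pace: below 4 rad/s, and not backwards
- pot_center (a point): centre, half-way up, of the cream hand-formed pot with a succulent (pot 75 mm tall, 0.3 to 0.6 kg) standing loose on the carriage, not to be touched. It is uneven, 66 to 84 mm across depending on direction, with 3 to 17 mm of play to the carriage's green back wall, which has to push it home, so firm contact has to be felt. It meets the buffer after 1.2 to 2.2 turns, never sooner
- pot: the same potted plant; origin at the centre of its underside, z up
- buffer_face (a point): centre of the flat orange face (70 x 50 mm) of the dock's buffer at rest, looking back along the travel direction at the pot
- brake_tip (a point): centre of the 26 mm round end of the red brake lever, now about 0.1 m above the bench. The lever is 75 mm long and turns about a pivot 30 mm above the bench on a small grey block (70 x 50 mm), beside the crank: block centre at x = -35, y = -185 mm in the rig frame
- brake (a joint): angle of the brake lever, rad: 0 to 0.2 at the start (off; it leans 0.5 rad from vertical to the rig's -x), 1.0 fully over (leans 0.5 rad to the rig's +x); stays where it is left, pushed by about 1 N. Fully over means above 0.85
- screwdriver: screwdriver 170 mm long lying on the bench, bystander
- jar: glass jar, 52 mm across, 70 mm high with blue cap, bystander
- beaker: open yellow beaker, 64 mm across, 70 mm high, bystander
- dock: the dock, fixed on the rail: green foot, grey wall, white posts with a yellow cup. Origin at its foot under the buffer face, y = travel direction. Its orange-faced buffer plate is sprung: 1 mm for each 4 N, bottoms after 9 mm. Snug is a press of 5 to 20 N; over 30 N crushes the plant. Pressing adds 0.2 to 0.3 N at the crank handle per newton, on top of the push usual at that angle of a turn
Things that resemble listed ones, but are neither listed nor needed, are in the scene too. There is more than one size of the pot; the job needs the smallest.

How it is judged:
On the way, in this order (a step that is already met when the one before it is completed fails the run):
1. the crank has been turned one full turn (value of joint crank above 6.28 rad).
2. the pot is pressed snugly against the buffer, 5 to 20 N (contact force between pot and dock between 5 and 20 N), for 0.3 s.
3. the brake lever is fully over (value of joint brake above 0.85 rad), for 0.1 s.
At the end, for the whole second after the job is handed in: the pot stands upright (within 0.15 rad) and at rest, pressed against the buffer with 3 to 20 N, the crank turned more than one turn, the brake lever past 0.85 rad (contact force between pot and dock between 3 and 20 N and value of joint brake above 0.85 rad and value of joint crank above 6.28 rad and angle between pot's own z axis and vertical below 0.15 rad and linear speed of pot below 0.02 m/s); the robot touches nothing.
It fails at once if the crank lurches (faster than 4 rad/s) or runs back (faster than 2.5 rad/s backwards) (velocity of joint crank above 4 rad/s or velocity of joint crank below -2.5 rad/s).
It fails at once if the plant is crushed against the buffer (over 30 N) (contact force between pot and dock above 30 N).
It fails at once if the pot is tipped (angle between pot's own z axis and vertical above 0.35 rad).
It fails at once if the robot touches the pot (contact force between any of the arm, the fingers and pot above 0.5 N).
It fails at once if a bystander is displaced by more than 30 mm (distance of any of screwdriver, jar, beaker from where it was at the start of the episode above 0.03 m).
It also fails if it takes over 72 s, if anything falls off the work surface, if the arm or the gripper's body presses on something with over 40 N, if the wrist force passes 120 N, or if a joint passes its speed limit or range.

### The arm

A 7-joint arm with a two-finger parallel gripper is mounted at the origin on the work surface. World frame = base frame: x ahead of the robot, y to its left, z up, the work surface at z = 0. Lengths are in m, angles in rad, forces in N, time in s.
With the tool pointing down it reaches from about 0.35 to 0.9 m from the base axis. Payload 8.1 kg.
Tool frame: the origin (TCP) lies at the very end of the fingers, on their centre line; the grasp point (between the pads) lies 19 mm behind it; z points along the fingers, y is the line along which they close (so a half turn about z gives the same grasp; the last joint's range is limited). The gripper opens to 92 mm and grips with 3 to 60 N. Pads are 19 mm wide; open, the fingers measure 130 mm over their backs; the gripper's body (75 mm by 190 mm) begins 47 mm behind the grasp point.
Start: joints at [1.092, 0.434, 0.025, 1.573, -0.012, 1.134, -0.075], TCP at [0.229, -0.581, 0.227] pointing down, gripper open.
Joint ranges: [-2.62, 2.62], [-0.44, 2.09], [-1.27, 1.32], [0.08, 2.57], [-1.32, 4.46], [0.12, 2], [-2.74, 2.74]. Speed limits (rad/s): [2.22, 2.22, 3.01, 3.01, 3.14, 3.14, 3.14].

### API

Orientations are given as a rotation vector (axis times angle).
In Python, from cell import arm gives the robot as it stands.
- The arm moves only by the tool jog_arm, never from a script. Its argument "rows" is a list of rows, each a list of 3 entries, a list of its own where there are three numbers: the shift along the world's x, y, z in cm, then the turn, a rotation vector about the world's x, y, z in degrees, then the opening, from 0 (shut) to 1 (fully open). A call has 1 to 8 rows; each row is the pose to reach, as a shift and turn from the pose commanded when the call began; what a row does not reach only later rows make up. A row lasts 1/8 s, in which the tool goes at most 62.5 mm and 10.7 degrees, less where a joint would pass 70% of its speed; a pose out of reach is approached as far as the arm can. A call with a gripper value outside its range is refused whole. The fingers move at their own pace and stop on an object; "newtons" is the grip in N (left out, the last holds). Time passes only in rows, so rows that repeat a pose let the fingers close. It gives the time, the measured TCP pose, the force, the opening and the grip force at its end, in the units of the state.
- arm.observe(): the state, without advancing time (a new reading comes with each control period).
- arm.get_image(name): name is "scene" or "top" or "wrist"; returns a dict with "img" (384x512x3 uint8, red, green, blue), "depth" (384x512 float32, m along the optical axis (not along the pixel's ray), 0 where there is no reading), "fx", "fy", "cx", "cy" (pixels), "dist_coeffs" ([k1, k2, p1, p2, k3] as OpenCV has them; the pictures are not rectified), "rvec" (rotation vector, rad) and "tvec" (3), from world to camera coordinates, as OpenCV has them; the wrist camera has in their place "mount" (4x4, takes a point from camera to tool coordinates, whose origin is the TCP and whose axes are the flange's). Camera axes: x right, y down, z forward; pixel columns grow to the right and rows downward; lengths in m; the calibration is good to about 2 mm. A picture is of the moment at which its call begins: read the wrist's pose just before it.
- arm.sign_off(): hands the job in; it is judged then, once.
The state is a dict: "clock": time; "joints": joint angles; "dq": joint speeds; "joint_efforts": joint torques, N m; "position": TCP position; "ee_rot": TCP orientation; "force": force on the tool from outside, world axes, zero at the start; "ft_torque": the same for the moment, N m; "width": opening from 0.0 (shut) to 1.0 (fully open); "gripper_force": force on a finger pad.
Only numpy, scipy, OpenCV 4.12 (cv2) and the standard library are available. Lean on these libraries where they do the work, as an engineer would, in place of code of your own. Each camera call takes 0.05 s, during which the arm holds its last target. There are 200 camera calls.

## Working session

There is one attempt and no reset: what is moved stays moved. The work goes in short steps, Python scripts to look and compute and a tool call to move; the robot and the scene stay as the last step left them, time stands still between calls to the robot, and variables do not carry over. Pictures are saved under pics/ and viewed, at most 10 in all, crops included, and the job is handed in when it is done.

Besides the shell and the picture viewer there is one more tool, called after "Call:" by a JSON object that holds its "api" and its "payload". jog_arm: Moves the arm, as the interface text tells. Its arguments: {"type":"object","properties":{"rows":{"type":"array","items":{"type":"array"}},"newtons":{"type":"number"}},"required":["rows"]}

```bash
mkdir -p pics
cat > h.py <<'E'
import numpy as np, cv2
from cell import arm
def cam(c):
    K=np.array([[c['fx'],0,c['cx']],[0,c['fy'],c['cy']],[0,0,1]]);return K,np.array(c['dist_coeffs'])
def pts(c,uv,z):
    "cast pixels on plane z (world) for fixed cams"
    K,d=cam(c);R,_=cv2.Rodrigues(np.array(c['rvec'],float));t=np.array(c['tvec'],float)
    n=cv2.undistortPoints(np.array(uv,float).reshape(-1,1,2),K,d).reshape(-1,2)
    D=np.c_[n,np.ones(len(n))]@R;C=-R.T@t
    return C+D*((z-C[2])/D[:,2])[:,None]
def dpts(c,uv):
    K,d=cam(c);R,_=cv2.Rodrigues(np.array(c['rvec'],float));t=np.array(c['tvec'],float)
    uv=np.array(uv).reshape(-1,2);n=cv2.undistortPoints(uv.astype(float).reshape(-1,1,2),K,d).reshape(-1,2)
    z=c['depth'][uv[:,1].astype(int),uv[:,0].astype(int)]
    return (np.c_[n,np.ones(len(n))]*z[:,None]-t)@R
E
python3 - <<'E'
from h import *
print(arm.observe())
import pickle
for n in('top','scene'):
    c=arm.get_image(n);pickle.dump(c,open(n+'.pkl','wb'));cv2.imwrite(f'pics/{n}.png',cv2.resize(c['img'][...,::-1],(800,600)))
E
```

```text
{'clock': 0.0, 'joints': array([ 1.09240249,  0.43523285,  0.0249794 ,  1.57407168, -0.01161114,
        1.1340208 , -0.07511099]), 'dq': array([-2.44620303e-04,  6.04472849e-04, -8.42345319e-05,  4.48075935e-04,
        6.35385970e-04, -6.82122707e-05, -8.57873571e-04]), 'joint_efforts': array([-1.18067906e-04, -6.67853308e+01,  9.85243320e-01, -3.14461040e+01,
       -6.04958902e-02,  4.27199935e-02,  1.69178770e-04]), 'position': array([ 0.22914255, -0.5809339 ,  0.22594875]), 'ee_rot': array([-3.08482356e+00, -5.86402329e-01,  6.74703276e-04]), 'force': array([-0.10742257, -0.04971816,  0.19814659]), 'ft_torque': array([ 0.03543033, -0.02732798,  0.02037029]), 'gripper_force': 0.0, 'width': 0.997841706104374}
```

View pics/top.png

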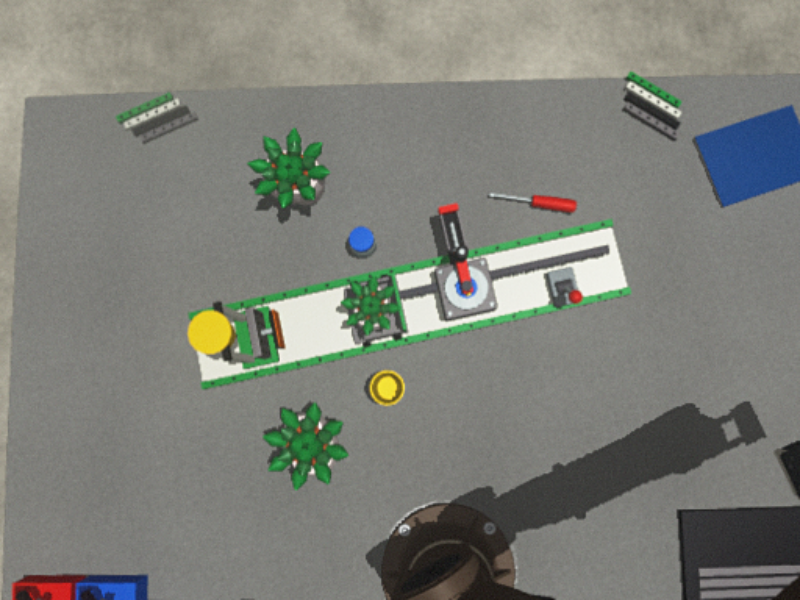

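View pics/scene.png

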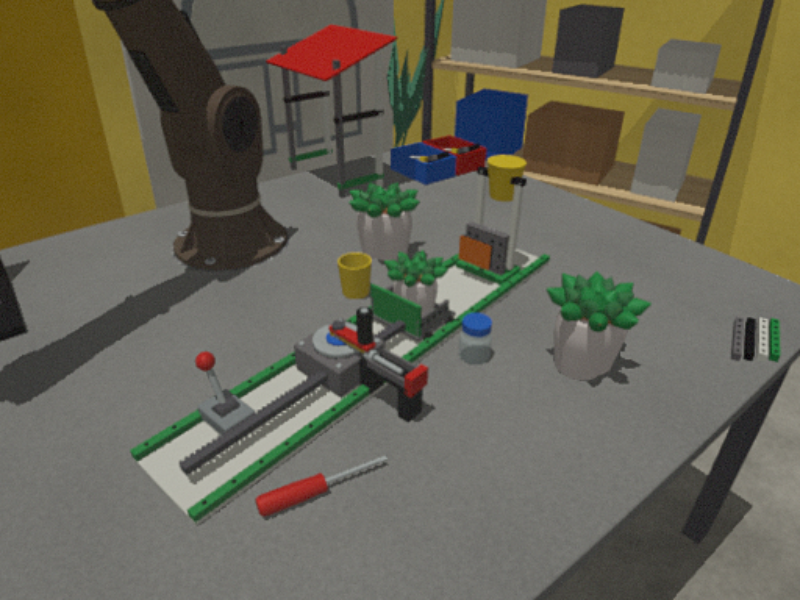

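Top view (800x600): the knob candidates are the black grip (460,253), plunger red end (449,210) and red brake ball (575,297). The pot candidates are the one on the carriage (370,305), chosen as smallest, and the larger ones at (290,170) and (305,445). The orange buffer is at (278,330), jar (361,240), beaker (387,387) and screwdriver (535,200). I choose the black grip as the handle and the red ball by the grey block as the brake.

Run:
```python
from h import *
import pickle
c=pickle.load(open('top.pkl','rb'));s=.64
np.set_printoptions(precision=4,suppress=True)
for n,p,z in[('knob top',(460,253),.14),('axis',(467,288),.08),('brake',(575,297),.1),('buffer',(278,330),.05),('pot',(370,305),.1),('plunger',(449,210),.084),('jar',(361,238),.07),('beaker',(387,386),.07),('blk',(562,282),.03)]:
    u=np.array(p)*s;print(n,pts(c,[u],z)[0],dpts(c,[u.round()])[0])
# rail line: green edges
r=np.array([(190,312),(612,223),(203,386),(630,292)])*s;q=pts(c,r,.01);print(q);d=(q[0]+q[2]-q[1]-q[3]);print('yaw',np.degrees(np.arctan2(-d[0],d[1])))
im=c['img'];cv2.imwrite('pics/crop.png',cv2.resize(im[110:220,260:400,::-1],(800,628)[:2] if 0 else (760,597),interpolation=cv2.INTER_CUBIC))
```

```text
knob top [ 0.571 -0.035  0.14 ] [ 0.5705 -0.0338  0.1418]
axis [ 0.5166 -0.0491  0.08  ] [ 0.5165 -0.049   0.0877]
brake [ 0.4923 -0.2415  0.1   ] [ 0.4915 -0.2396  0.109 ]
buffer [0.4509 0.3046 0.05  ] [0.4494 0.2998 0.0736]
pot [0.4877 0.128  0.1   ] [0.4876 0.1271 0.1052]
plunger [ 0.663  -0.0207  0.084 ] [ 0.6648 -0.0198  0.0814]
jar [0.6176 0.1447 0.07  ] [0.6186 0.1448 0.0698]
beaker [0.3421 0.1017 0.07  ] [0.3425 0.1037 0.0052]
blk [ 0.53   -0.2333  0.03  ] [ 0.53   -0.2323  0.0404]
[[ 0.4935  0.4845  0.01  ]
 [ 0.6464 -0.3411  0.01  ]
 [ 0.3502  0.4573  0.01  ]
 [ 0.5099 -0.3672  0.01  ]]
yaw 10.725094902734625
```

View pics/crop.png

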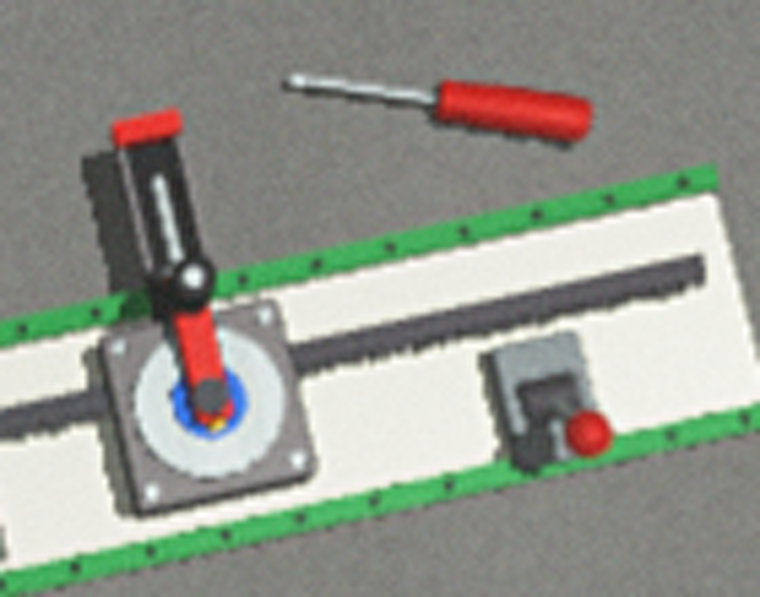

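The crop confirms it: black grip (190,283) on the red arm with its pivot at (211,392), and brake ball (588,433) on the grey block. Moving above the grip.

Call:
{"api": "jog_arm", "payload": {"rows": [[[4.3,7,1],[0,0,10],1],[[8.6,13.6,2],[0,0,20],1],[[13,20.5,3],[0,0,30],1],[[17,27,3],[0,0,40],1],[[21,33,3],[0,0,50],1],[[25,39,3],[0,0,60],1],[[28,44,3],[0,0,70],1],[[31,49,3],[0,0,79],1]]}}

```text
clock: 1.1
position: [0.4971, -0.1589, 0.2563]
ee_rot: [2.002, 2.421, -0.0]
force: [1.0, -0.8, -0.7]
width: 0.998
gripper_force: 0.0
```

Call:
{"api": "jog_arm", "payload": {"rows": [[[3.3,5,0],[0,0,0],1],[[3.3,5.5,0],[0,0,0],1],[[3.3,5.5,0],[0,0,0],1]]}}

```text
clock: 1.48
position: [0.529, -0.1056, 0.2559]
ee_rot: [-2.007, -2.416, 0.001]
force: [-0.7, 0.2, -1.1]
width: 0.997
gripper_force: 0.0
```

```bash
cat >> h.py <<'E'
def wrist():
    s=arm.observe();c=arm.get_image('wrist');T=np.eye(4);T[:3,:3]=cv2.Rodrigues(s['ee_rot'])[0];T[:3,3]=s['position']
    W=np.linalg.inv(T@np.array(c['mount']));c['rvec']=cv2.Rodrigues(W[:3,:3])[0];c['tvec']=W[:3,3];return s,c
E
python3 - <<'E'
from h import *
import pickle
s,c=wrist();print(s['position'],s['ee_rot'],s['joints'])
pickle.dump(c,open('w.pkl','wb'));cv2.imwrite('pics/w1.png',cv2.resize(c['img'][...,::-1],(800,600)))
E
```

```text
[ 0.52904756 -0.10560135  0.25588008] [-2.00686324e+00 -2.41605173e+00  1.34616173e-03] [ 0.46525326  0.31732152 -0.47746778  1.70853526  0.15758561  1.15501401
  0.12862377]
```

View pics/w1.png

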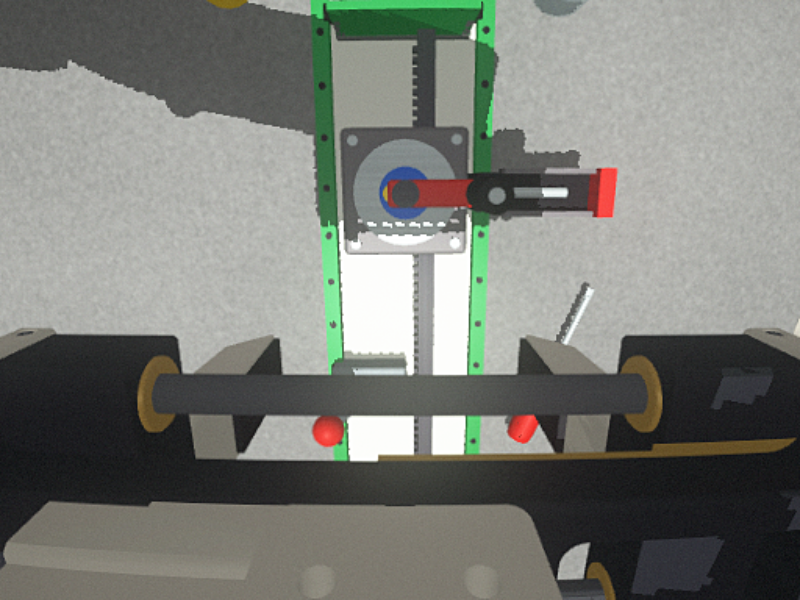

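The wrist view shows the grip (493,192), crank pivot (404,193), gearbox centred about (405,190) and brake ball (328,431). The camera's up is rig +y.

Run:
```python
from h import *
import pickle
np.set_printoptions(precision=4,suppress=True)
c=pickle.load(open('w.pkl','rb'));s=.64
f=lambda p,z:print(p,z,pts(c,[np.array(p)*s],z)[0],dpts(c,[(np.array(p)*s).round()])[0])
f((493,192),.14);f((404,193),.088);f((328,431),.1)
for p in[(341,129),(468,129),(346,253),(468,251)]:f(p,.058)
for p in[(322,100),(333,370),(489,100),(476,370)]:f(p,.01)
```

```text
(493, 192) 0.14 [ 0.5734 -0.0353  0.14  ] [ 0.5735 -0.0354  0.1419]
(404, 193) 0.088 [ 0.521  -0.0474  0.088 ] [ 0.5215 -0.0477  0.0915]
(328, 431) 0.1 [ 0.4954 -0.2422  0.1   ] [ 0.4963 -0.2347  0.1119]
(341, 129) 0.058 [ 0.4648 -0.0094  0.058 ] [ 0.4643 -0.0097  0.0558]
(468, 129) 0.058 [0.5607 0.0086 0.058 ] [0.5676 0.0148 0.0087]
(346, 253) 0.058 [ 0.4838 -0.1039  0.058 ] [ 0.4786 -0.1131  0.0079]
(468, 251) 0.058 [ 0.5814 -0.0839  0.058 ] [ 0.5913 -0.0905  0.008 ]
(322, 100) 0.01 [0.4379 0.0155 0.01  ] [0.4397 0.0142 0.0198]
(333, 370) 0.01 [ 0.4847 -0.2309  0.01  ] [ 0.4863 -0.2207  0.0324]
(489, 100) 0.01 [0.5794 0.0421 0.01  ] [0.5777 0.0398 0.0212]
(476, 370) 0.01 [ 0.6246 -0.2047  0.01  ] [ 0.6225 -0.2007  0.0203]
```

Call:
{"api": "jog_arm", "payload": {"rows": [[[2.5,4,0],[0,0,0],1],[[4.6,7,0],[0,0,0],1],[[4.6,7,-2],[0,0,0],1],[[4.6,7,-6],[0,0,0],1],[[4.6,7,-10],[0,0,0],1],[[4.6,7,-12],[0,0,0],1],[[4.6,7,-12],[0,0,0],1]]}}

```text
clock: 2.4
position: [0.5739, -0.0379, 0.1349]
ee_rot: [-2.01, -2.411, 0.005]
force: [0.4, -0.5, 0.5]
width: 1.002
gripper_force: 0.0
```

Call:
{"api": "jog_arm", "payload": {"rows": [[[0.1,0.2,-1.5],[0,0,0],1],[[0.1,0.2,-3],[0,0,0],1],[[0.1,0.2,-3],[0,0,0],0.5],[[0.1,0.2,-3],[0,0,0],0.2],[[0.1,0.2,-3],[0,0,0],0.1],[[0.1,0.2,-3],[0,0,0],0.1],[[0.1,0.2,-3],[0,0,0],0.1]], "newtons": 35}}

```text
clock: 3.28
position: [0.5766, -0.0336, 0.1066]
ee_rot: [2.008, 2.416, 0.0]
force: [-0.1, -0.5, -0.1]
width: 0.503
gripper_force: 0.0
```

Call:
{"api": "jog_arm", "payload": {"rows": [[[0,0,0],[0,0,0],0.1],[[0,0,0],[0,0,0],0.1],[[0,0,0],[0,0,0],0.1],[[0,0,0],[0,0,0],0.1],[[0,0,0],[0,0,0],0.1],[[0,0,0],[0,0,0],0.1]], "newtons": 35}}

```text
clock: 4.03
position: [0.5758, -0.0338, 0.1063]
ee_rot: [-2.008, -2.415, 0.002]
force: [-6.0, -0.7, 5.0]
width: 0.254
gripper_force: 35.0
```

```bash
cat > t.py <<'E'
import numpy as np,sys
t0=np.radians(float(sys.argv[1]));st=float(sys.argv[2]);N=int(sys.argv[3])
p=lambda f:5.5*np.array([np.cos(t0+f),np.sin(t0+f)])
for k in range(N):
    b=p(8*k*st).round(2);print(k,round(8*(k+1)*st,2),[list(map(float,(p((8*k+i)*st)-p(8*k*st)).round(2))) for i in range(1,9)])
E
python3 t.py 14 .13 7
```

```text
0 1.04 [[-0.22, 0.68], [-0.52, 1.33], [-0.91, 1.93], [-1.37, 2.48], [-1.89, 2.96], [-2.48, 3.37], [-3.11, 3.7], [-3.78, 3.95]]
1 2.08 [[-0.7, 0.16], [-1.41, 0.22], [-2.12, 0.19], [-2.83, 0.07], [-3.51, -0.14], [-4.16, -0.43], [-4.77, -0.81], [-5.32, -1.26]]
2 3.12 [[-0.49, -0.52], [-0.9, -1.1], [-1.24, -1.73], [-1.5, -2.4], [-1.66, -3.1], [-1.73, -3.81], [-1.71, -4.52], [-1.6, -5.23]]
3 4.16 [[0.2, -0.69], [0.49, -1.34], [0.86, -1.95], [1.31, -2.5], [1.83, -3.0], [2.41, -3.42], [3.03, -3.77], [3.7, -4.03]]
4 5.2 [[0.69, -0.17], [1.4, -0.25], [2.12, -0.24], [2.82, -0.14], [3.51, 0.06], [4.17, 0.34], [4.78, 0.71], [5.34, 1.15]]
5 6.24 [[0.5, 0.51], [0.93, 1.08], [1.28, 1.7], [1.55, 2.37], [1.73, 3.06], [1.81, 3.77], [1.81, 4.48], [1.71, 5.19]]
6 7.28 [[-0.19, 0.69], [-0.46, 1.35], [-0.82, 1.97], [-1.26, 2.53], [-1.76, 3.04], [-2.33, 3.47], [-2.95, 3.83], [-3.61, 4.1]]
```

Call:
{"api": "jog_arm", "payload": {"rows": [[[-0.05,0.3,0],[0,0,0],0.1],[[-0.2,0.7,0],[0,0,0],0.1],[[-0.5,1.3,0],[0,0,0],0.1],[[-0.9,1.9,0],[0,0,0],0.1],[[-1.35,2.5,0],[0,0,0],0.1],[[-1.9,2.95,0],[0,0,0],0.1],[[-2.5,3.35,0],[0,0,0],0.1],[[-3.1,3.7,0],[0,0,0],0.1]]}}

```text
clock: 5.03
position: [0.5484, 0.0036, 0.1065]
ee_rot: [2.006, 2.413, 0.007]
force: [9.7, -1.2, -8.6]
width: 0.25
gripper_force: 35.0
```

```bash
python3 t.py 66.1 .13 7
```

```text
0 1.04 [[-0.67, 0.25], [-1.37, 0.4], [-2.08, 0.47], [-2.79, 0.44], [-3.5, 0.32], [-4.18, 0.11], [-4.83, -0.18], [-5.44, -0.56]]
1 2.08 [[-0.55, -0.45], [-1.04, -0.97], [-1.46, -1.56], [-1.8, -2.18], [-2.05, -2.85], [-2.21, -3.55], [-2.29, -4.26], [-2.27, -4.97]]
2 3.12 [[0.11, -0.71], [0.31, -1.39], [0.6, -2.04], [0.98, -2.65], [1.42, -3.21], [1.94, -3.71], [2.51, -4.13], [3.14, -4.47]]
3 4.16 [[0.67, -0.26], [1.36, -0.43], [2.07, -0.51], [2.78, -0.5], [3.49, -0.4], [4.18, -0.2], [4.83, 0.08], [5.45, 0.44]]
4 5.2 [[0.56, 0.44], [1.06, 0.95], [1.49, 1.52], [1.84, 2.15], [2.11, 2.81], [2.29, 3.5], [2.38, 4.21], [2.38, 4.92]]
5 6.24 [[-0.1, 0.71], [-0.28, 1.4], [-0.56, 2.06], [-0.92, 2.67], [-1.35, 3.24], [-1.86, 3.75], [-2.42, 4.18], [-3.04, 4.54]]
6 7.28 [[-0.66, 0.28], [-1.35, 0.46], [-2.06, 0.56], [-2.77, 0.56], [-3.48, 0.47], [-4.17, 0.29], [-4.83, 0.03], [-5.46, -0.33]]
```

Call:
{"api": "jog_arm", "payload": {"rows": [[[-0.65,0.25,0],[0,0,0],0.1],[[-1.35,0.4,0],[0,0,0],0.1],[[-2.05,0.45,0],[0,0,0],0.1],[[-2.8,0.4,0],[0,0,0],0.1]]}}

```text
clock: 5.52
position: [0.5205, 0.0103, 0.1065]
ee_rot: [2.005, 2.416, 0.011]
force: [9.4, 7.6, -11.5]
width: 0.252
gripper_force: 35.0
```

Call:
{"api": "jog_arm", "payload": {"rows": [[[-0.7,-0.05,0],[0,0,0],0.1],[[-1.4,-0.2,0],[0,0,0],0.1],[[-2.05,-0.45,0],[0,0,0],0.1],[[-2.65,-0.8,0],[0,0,0],0.1],[[-3.2,-1.25,0],[0,0,0],0.1],[[-3.7,-1.8,0],[0,0,0],0.1],[[-4.1,-2.4,0],[0,0,0],0.1],[[-4.45,-3.0,0],[0,0,0],0.1]]}}

```text
clock: 6.52
position: [0.4733, -0.0187, 0.1063]
ee_rot: [-2.003, -2.418, -0.007]
force: [-1.4, 13.3, -0.7]
width: 0.255
gripper_force: 35.0
```

Call:
{"api": "jog_arm", "payload": {"rows": [[[-0.3,-0.65,0],[0,0,0],0.1],[[-0.5,-1.35,0],[0,0,0],0.1],[[-0.6,-2.05,0],[0,0,0],0.1],[[-0.6,-2.75,0],[0,0,0],0.1],[[-0.5,-3.45,0],[0,0,0],0.1],[[-0.3,-4.15,0],[0,0,0],0.1],[[0.0,-4.8,0],[0,0,0],0.1],[[0.4,-5.4,0],[0,0,0],0.1]]}}

```text
clock: 7.52
position: [0.4765, -0.0758, 0.1063]
ee_rot: [-2.006, -2.416, -0.0]
force: [-4.1, 2.9, 4.6]
width: 0.253
gripper_force: 35.0
```

Call:
{"api": "jog_arm", "payload": {"rows": [[[0.45,-0.55,0],[0,0,0],0.1],[[0.95,-1.05,0],[0,0,0],0.1],[[1.55,-1.5,0],[0,0,0],0.1],[[2.15,-1.8,0],[0,0,0],0.1],[[2.85,-2.05,0],[0,0,0],0.1],[[3.5,-2.25,0],[0,0,0],0.1],[[4.2,-2.3,0],[0,0,0],0.1],[[4.95,-2.3,0],[0,0,0],0.1]]}}

```text
clock: 8.52
position: [0.5267, -0.0994, 0.1063]
ee_rot: [-2.008, -2.416, 0.0]
force: [-4.1, 5.0, 3.6]
width: 0.257
gripper_force: 35.0
```

Call:
{"api": "jog_arm", "payload": {"rows": [[[0.7,0.15,0],[0,0,0],0.1],[[1.4,0.4,0],[0,0,0],0.1],[[2.05,0.7,0],[0,0,0],0.1],[[2.65,1.05,0],[0,0,0],0.1],[[3.2,1.5,0],[0,0,0],0.1],[[3.7,2.0,0],[0,0,0],0.1],[[4.15,2.55,0],[0,0,0],0.1],[[4.5,3.2,0],[0,0,0],0.1]]}}

```text
clock: 9.52
position: [0.5713, -0.0685, 0.1063]
ee_rot: [2.009, 2.415, -0.003]
force: [-6.9, -4.2, 6.1]
width: 0.255
gripper_force: 35.0
```

Call:
{"api": "jog_arm", "payload": {"rows": [[[0.25,0.65,0],[0,0,0],0.1],[[0.4,1.35,0],[0,0,0],0.1],[[0.45,2.05,0],[0,0,0],0.1],[[0.4,2.75,0],[0,0,0],0.1],[[0.3,3.5,0],[0,0,0],0.1],[[0.15,4.2,0],[0,0,0],0.1],[[-0.15,4.85,0],[0,0,0],0.1],[[-0.5,5.4,0],[0,0,0],0.1]]}}

```text
clock: 10.52
position: [0.5685, -0.0154, 0.1064]
ee_rot: [2.008, 2.411, 0.001]
force: [4.4, -6.1, -3.1]
width: 0.256
gripper_force: 35.0
```

```bash
cat > g.py <<'E'
from h import *
s=arm.observe();r=s['position'][:2]-[.5215,-.0447];a=np.arctan2(r[1],r[0]);u=r/np.hypot(*r);t=np.array([-u[1],u[0]])
F=s['force'][:2];print('ang',np.degrees(a),'crank',np.degrees(a)-14,'r',np.hypot(*r),'Fr',F@u,'push',-F@t,s['clock'])
E
python3 g.py
python3 - <<'E'
from h import *
for n in('top','scene'):
    c=arm.get_image(n);im=c['img']
    im=im[170:260,110:330] if n=='top' else im[80:240,180:380]
    cv2.imwrite(f'pics/{n}2.png',cv2.resize(im[...,::-1],(800,327) if n=='top' else (740,592),interpolation=cv2.INTER_CUBIC))
E
```

```text
ang 31.978563405985273 crank 17.978563405985273 r 0.055351289557561446 Fr 0.44010886218594447 push 7.515953508468796 10.525
```

View pics/top2.png

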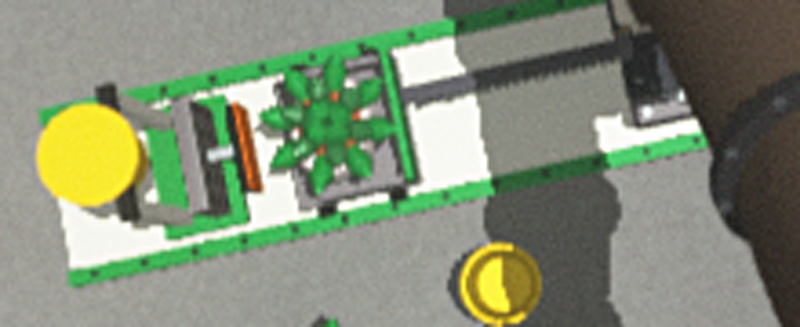

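View pics/scene2.png

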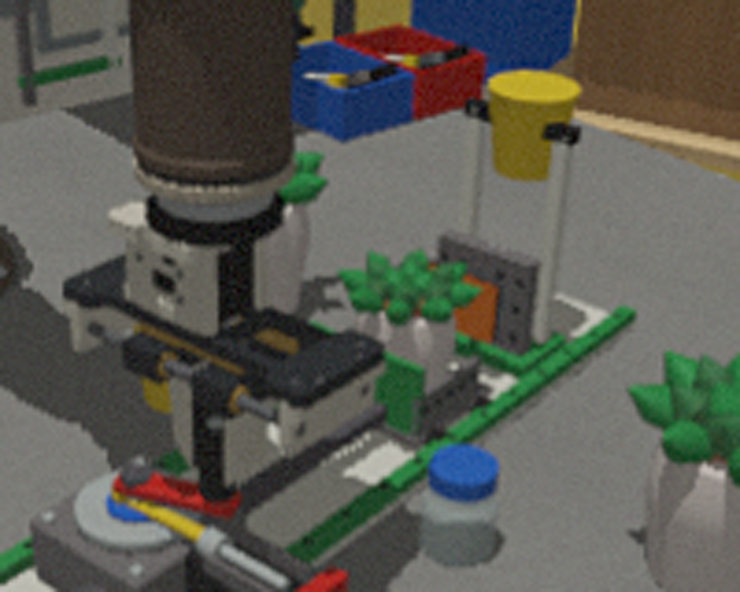

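Top crop: pot at (325,125), back wall at (398,125), orange face at (250,150). There is no contact yet, and about 35–50 mm of travel is left. In the scene crop the orange face shows behind the plant at (480,310).

Call:
{"api": "jog_arm", "payload": {"rows": [[[-0.45,0.55,0],[0,0,0],0.1],[[-0.95,1.1,0],[0,0,0],0.1],[[-1.5,1.5,0],[0,0,0],0.1],[[-2.1,1.85,0],[0,0,0],0.1]]}}

```text
clock: 11.12
position: [0.5481, 0.0039, 0.1064]
ee_rot: [2.007, 2.412, 0.004]
force: [6.7, -5.3, -6.0]
width: 0.253
gripper_force: 35.0
```

Call:
{"api": "jog_arm", "payload": {"rows": [[[-0.65,0.3,0],[0,0,0],0.1],[[-1.35,0.45,0],[0,0,0],0.1],[[-2.05,0.55,0],[0,0,0],0.1],[[-2.75,0.6,0],[0,0,0],0.1]]}}

```text
clock: 11.62
position: [0.5211, 0.0107, 0.1065]
ee_rot: [2.006, 2.412, 0.006]
force: [9.3, -3.8, -10.5]
width: 0.254
gripper_force: 35.0
```

```bash
python3 g.py
python3 - <<'E'
from h import *
c=arm.get_image('top');im=c['img'].astype(int);m=(im[...,0]>110)&(im[...,1]<.6*im[...,0])&(im[...,2]<.5*im[...,0]);m[:,:150]=0;m[:,210:]=0;m[:180]=0;m[240:]=0
v,u=np.nonzero(m);print(len(u),u.min(),u.max(),v.min(),v.max(),u.mean(),v.mean())
# orange top edge face line at z ~.07
P=dpts(c,np.c_[u,v]);r=P[:,:2]-[.5215,-.0447];th=np.radians(10.7);y=-r[:,0]*np.sin(th)+r[:,1]*np.cos(th);print('orange y',np.percentile(y,[5,25,50,75,95]),np.percentile(P[:,2],[5,50,95]))
g=(im[...,1]>1.5*im[...,0])&(im[...,1]>1.3*im[...,2]);g[:,:190]=0;g[:,230:]=0;g[:180]=0;g[240:]=0
v,u=np.nonzero(g);P=dpts(c,np.c_[u,v]);r=P[:,:2]-[.5215,-.0447];y=-r[:,0]*np.sin(th)+r[:,1]*np.cos(th);k=(abs(P[:,2]-.08)<.008)&(y>.19)
print('wall top y',np.percentile(y[k],[5,25,50,75,95]),k.sum())
E
```

```text
ang 90.39661055125856 crank 76.39661055125856 r 0.05541526506363028 Fr -3.8709506373675295 push 9.263484247970153 11.625
55 174 202 197 221 178.70909090909092 210.5818181818182
orange y [0.30246753 0.35128093 0.35178227 0.35254049 0.35411452] [0.05956026 0.08903471 0.10479002]
wall top y [0.24436225 0.24555099 0.247264   0.24891795 0.25047365] 87
```

Call:
{"api": "jog_arm", "payload": {"rows": [[[-0.7,-0.1,0],[0,0,0],0.1],[[-1.4,-0.25,0],[0,0,0],0.1],[[-2.05,-0.55,0],[0,0,0],0.1],[[-2.7,-0.9,0],[0,0,0],0.1]]}}

```text
clock: 12.18
position: [0.4944, 0.0034, 0.1065]
ee_rot: [2.005, 2.414, 0.01]
force: [11.3, 3.2, -14.2]
width: 0.254
gripper_force: 35.0
```

```bash
python3 g.py; python3 t.py 123.2 .065 4
```

```text
ang 119.35434392867431 crank 105.35434392867431 r 0.05519032357929254 Fr -2.7776036241611353 push 11.429034411422858 12.175
0 0.52 [[-0.29, -0.21], [-0.57, -0.43], [-0.83, -0.67], [-1.08, -0.93], [-1.31, -1.2], [-1.52, -1.49], [-1.72, -1.79], [-1.89, -2.1]]
1 1.04 [[-0.15, -0.32], [-0.28, -0.66], [-0.39, -1.0], [-0.48, -1.34], [-0.54, -1.7], [-0.58, -2.05], [-0.6, -2.41], [-0.59, -2.76]]
2 1.56 [[0.03, -0.36], [0.08, -0.71], [0.16, -1.06], [0.25, -1.4], [0.37, -1.74], [0.51, -2.07], [0.68, -2.39], [0.86, -2.69]]
3 2.08 [[0.2, -0.29], [0.42, -0.58], [0.66, -0.84], [0.92, -1.09], [1.19, -1.32], [1.47, -1.54], [1.77, -1.74], [2.08, -1.91]]
```

Call:
{"api": "jog_arm", "payload": {"rows": [[[-0.3,-0.2,0],[0,0,0],0.1],[[-0.55,-0.45,0],[0,0,0],0.1],[[-0.85,-0.65,0],[0,0,0],0.1],[[-1.1,-0.95,0],[0,0,0],0.1]]}}

```text
clock: 12.68
position: [0.4832, -0.0052, 0.1065]
ee_rot: [2.005, 2.416, 0.01]
force: [8.9, 6.7, -13.2]
width: 0.256
gripper_force: 35.0
```

```bash
cat > o.py <<'E'
from h import *
import os,sys
# orange plate/pot monitoring: patch around plate, compare with reference
c=arm.get_image('top');im=c['img'].astype(int)
b=im[180:240,150:215];m=(b[...,0]>90)&(b[...,1]<.62*b[...,0])&(b[...,2]<.5*b[...,0]);m[:,38:]=0
v,u=np.nonzero(m);q=u-0.20*(v-32);print('top orange n',len(u),'along',q.mean().round(3),'v',v.min()+180,v.max()+180)
c2=arm.get_image('scene');np.save(sys.argv[1],np.stack([c['img'],c2['img']]))
E
python3 g.py; python3 o.py f0.npy
```

```text
ang 134.09866343999195 crank 120.09866343999195 r 0.055060649855252435 Fr -1.3646673784582966 push 11.035480171864931 12.675
top orange n 30 along 27.793 v 199 221
```

Call:
{"api": "jog_arm", "payload": {"rows": [[[-0.2,-0.3,0],[0,0,0],0.1],[[-0.45,-0.55,0],[0,0,0],0.1],[[-0.6,-0.85,0],[0,0,0],0.1],[[-0.8,-1.15,0],[0,0,0],0.1]]}}

```text
clock: 13.28
position: [0.4746, -0.016, 0.1064]
ee_rot: [2.005, 2.417, 0.01]
force: [5.3, 9.0, -9.7]
width: 0.253
gripper_force: 35.0
```

```bash
python3 g.py; python3 o.py f1.npy
```

```text
ang 148.5581101671229 crank 134.5581101671229 r 0.05500881998313316 Fr 0.22296512034405955 push 10.457425449976387 13.275
top orange n 29 along 28.179 v 198 222
```

Call:
{"api": "jog_arm", "payload": {"rows": [[[-0.15,-0.3,0],[0,0,0],0.1],[[-0.3,-0.65,0],[0,0,0],0.1],[[-0.4,-1.0,0],[0,0,0],0.1]]}}

```text
clock: 13.75
position: [0.4699, -0.0258, 0.1064]
ee_rot: [2.005, 2.418, 0.008]
force: [2.6, 10.0, -7.5]
width: 0.254
gripper_force: 35.0
```

```bash
python3 g.py; python3 o.py f2.npy;  python3 - <<'E'
from h import *
a=np.load('f2.npy')[1][120:240,260:380,::-1];b=np.load('f0.npy')[1][120:240,260:380,::-1]
cv2.imwrite('pics/s3.png',cv2.resize(np.hstack([b,a]),(800,400),interpolation=cv2.INTER_CUBIC))
E
```

```text
ang 159.91240090406313 crank 145.91240090406313 r 0.05491307071710807 Fr 1.0005224274489763 push 10.233904868466826 13.75
top orange n 29 along 28.152 v 198 222
```

View pics/s3.png

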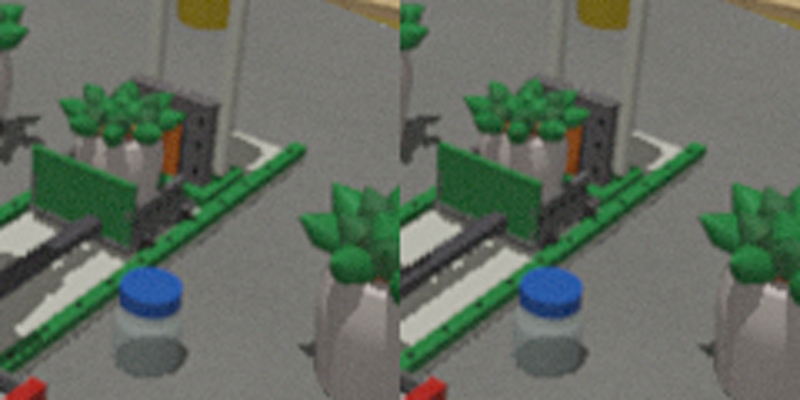

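Scene crops: the plant is still riding with the carriage and the orange sliver is still visible at (570,150), so no contact yet. Going on slowly.

Call:
{"api": "jog_arm", "payload": {"rows": [[[-0.1,-0.35,0],[0,0,0],0.1],[[-0.15,-0.7,0],[0,0,0],0.1]]}}

```text
clock: 14.1
position: [0.468, -0.0326, 0.1064]
ee_rot: [-2.004, -2.418, -0.008]
force: [0.3, 11.4, -5.1]
width: 0.255
gripper_force: 35.0
```

```bash
cat > k.py <<'E'
import numpy as np,cv2,sys
# shift between two frames of plant (top view & scene) and of orange/plate edge
a,b=[np.load(f) for f in sys.argv[1:3]]
def tr(i,x0,y0,w,h,n):
    A=cv2.resize(cv2.cvtColor(a[i],7),None,fx=4,fy=4,interpolation=2);B=cv2.resize(cv2.cvtColor(b[i],7),None,fx=4,fy=4,interpolation=2)
    T=A[4*y0:4*(y0+h),4*x0:4*(x0+w)];S=B[4*(y0-8):4*(y0+h+8),4*(x0-10):4*(x0+w+10)]
    R=cv2.matchTemplate(S,T,5);_,m,_,l=cv2.minMaxLoc(R);print(n,(l[0]/4-10,l[1]/4-8),round(m,3))
import json
for n,r in json.load(open('reg.json')).items(): tr(*r,n)
E
echo '{"plant_s":[1,281,143,34,20],"wall_s":[1,270,163,32,28],"plant_t":[0,180,185,35,32],"plate_s":[1,310,155,10,20]}'>reg.json
python3 g.py; python3 o.py f3.npy; python3 k.py f0.npy f1.npy; python3 k.py f0.npy f2.npy;python3 k.py f0.npy f3.npy
```

```text
ang 167.30081380171603 crank 153.30081380171603 r 0.05488999744996095 Fr 2.241532195289637 push 11.22935585715349 14.1
top orange n 30 along 27.933 v 198 222
plant_s (0.75, -0.5) 0.954
wall_s (0.75, -0.5) 0.982
plant_t (-1.25, 0.25) 0.964
plate_s (0.0, 0.0) 0.914
plant_s (1.25, -0.75) 0.939
wall_s (1.5, -1.0) 0.982
plant_t (-2.5, 0.5) 0.958
plate_s (0.25, -0.25) 0.849
plant_s (1.5, -0.75) 0.931
wall_s (1.75, -1.25) 0.977
plant_t (-3.0, 0.75) 0.943
plate_s (0.25, -0.25) 0.837
```

Call:
{"api": "jog_arm", "payload": {"rows": [[[-0.02,-0.2,0],[0,0,0],0.1],[[-0.05,-0.35,0],[0,0,0],0.1]]}}

```text
clock: 14.45
position: [0.4673, -0.0362, 0.1064]
ee_rot: [-2.004, -2.418, -0.007]
force: [0.8, 10.5, -4.5]
width: 0.253
gripper_force: 35.0
```

```bash
python3 g.py; python3 o.py f4.npy; python3 k.py f0.npy f4.npy
```

```text
ang 171.1129889615474 crank 157.1129889615474 r 0.05488544190649785 Fr 0.7877333555012574 push 10.538369276304437 14.45
top orange n 29 along 27.621 v 198 222
plant_s (1.5, -0.75) 0.929
wall_s (2.0, -1.25) 0.974
plant_t (-3.25, 0.75) 0.922
plate_s (0.25, -0.25) 0.816
```

Call:
{"api": "jog_arm", "payload": {"rows": [[[-0.02,-0.2,0],[0,0,0],0.1],[[-0.03,-0.35,0],[0,0,0],0.1]]}}

```text
clock: 14.8
position: [0.4668, -0.0399, 0.1063]
ee_rot: [-2.005, -2.418, -0.006]
force: [-0.2, 10.7, -3.6]
width: 0.25
gripper_force: 35.0
```

```bash
python3 g.py; python3 o.py f5.npy; python3 k.py f0.npy f5.npy
```

```text
ang 174.9769217671375 crank 160.9769217671375 r 0.0548720385509144 Fr 1.13855383387882 push 10.638891337797293 14.8
top orange n 29 along 27.972 v 198 222
plant_s (1.75, -0.75) 0.923
wall_s (2.25, -1.25) 0.968
plant_t (-3.5, 0.75) 0.885
plate_s (0.25, -0.25) 0.797
```

```bash
python3 - <<'E'
from h import *
T=np.mean([arm.get_image('top')['img'].astype(float) for _ in range(6)],0);S=np.mean([arm.get_image('scene')['img'].astype(float) for _ in range(6)],0)
np.savez('m5.npz',T=T,S=S)
R=np.mean([np.load(f'f{i}.npy').astype(float) for i in(0,1,2)],0)
f=lambda i,r:cv2.resize(i[r[0]:r[1],r[2]:r[3],::-1].astype(np.uint8),(400,300),interpolation=cv2.INTER_CUBIC)
a=(180,240,140,220);b=(130,190,275,355)
cv2.imwrite('pics/m5.png',np.vstack([np.hstack([f(R[0],a),f(T,a)]),np.hstack([f(R[1],b),f(S,b)])]))
E
python3 g.py
```

```text
ang 175.20177068700775 crank 161.20177068700775 r 0.054844429415938686 Fr 0.8660515166256229 push 9.005547361479556 15.5
```

View pics/m5.png

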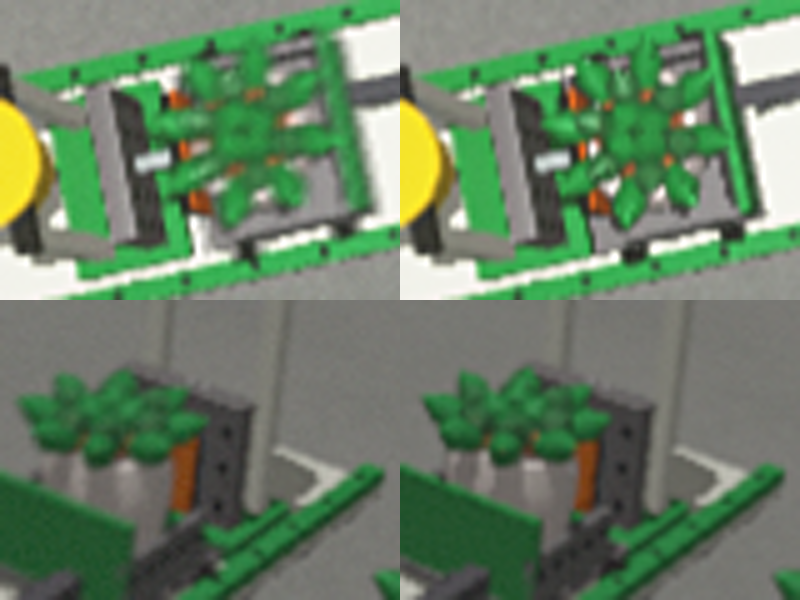

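Left is before, right is now. The plant's leaves cover most of the plate; its lower end is visible at (600,200) top right, and the sliver at (587,475) bottom right. I'll compare the edges numerically.

```bash
cat > e.py <<'E'
from h import *
import sys
m=np.load(sys.argv[1]);R=np.mean([np.load(f'f{i}.npy').astype(float) for i in(0,1,2)],0)
np.set_printoptions(precision=0,suppress=True,linewidth=150)
sig=lambda I:2*I[...,0]-I[...,1]-I[...,2]
for n,a,b,(v0,v1,u0,u1) in[('top low',R[0],m['T'],(216,222,174,186)),('top up',R[0],m['T'],(197,203,170,182)),('scene',R[1],m['S'],(158,168,304,320))]:
    sl=0.19 if 'top' in n else 0
    for I in(a,b):
        P=np.mean([np.interp(np.arange(u0,u1)+sl*(v-v0),np.arange(512),np.clip(sig(I)[v],0,999)) for v in range(v0,v1)],0)
        print(n,P,'centroid',(P*np.arange(u0,u1)).sum()/P.sum())
E
python3 e.py m5.npz
```

```text
top low [  0.   0.  14.  94. 121. 106.  95.  43.   8.   4.   0.   0.] centroid 178.72785730698533
top low [  0.   0.  19. 120. 130. 115.  82.  19.   7.   3.   0.   0.] centroid 178.45050084127874
top up [  0.   0.   9.  79. 143. 102.  59.  22.   2.   0.   4.   9.] centroid 174.65307071013947
top up [  0.   0.  19. 127. 183.  95.  43.   9.   0.   3.  28.  22.] centroid 174.71707050732633
scene [  5.   5.   6.   5.  12.  58. 119. 141. 146. 131.  44.   1.   2.   2.   4.   3.] centroid 311.3353816142404
scene [  8.   6.   6.   6.   5.  11.  64. 146. 154. 128.  51.   1.   2.   3.   4.   3.] centroid 311.66240779401534
```

Call:
{"api": "jog_arm", "payload": {"rows": [[[0,-0.2,0],[0,0,0],0.1],[[0.02,-0.4,0],[0,0,0],0.1],[[0.03,-0.55,0],[0,0,0],0.1]]}}

```text
clock: 15.88
position: [0.4667, -0.0456, 0.1063]
ee_rot: [-2.004, -2.418, -0.005]
force: [-2.2, 9.3, -2.2]
width: 0.259
gripper_force: 35.0
```

```bash
cat > a.py <<'E'
from h import *
import sys
T=np.mean([arm.get_image('top')['img'].astype(float) for _ in range(5)],0);S=np.mean([arm.get_image('scene')['img'].astype(float) for _ in range(5)],0)
np.savez(sys.argv[1],T=T,S=S)
E
python3 g.py; python3 a.py m6.npz; python3 g.py; python3 e.py m6.npz; python3 o.py f6.npy; python3 k.py f0.npy f6.npy
```

```text
ang -179.04633410607104 crank -193.04633410607104 r 0.05485167055089951 Fr 2.0851164756436256 push 9.300068265544777 15.875
ang -178.81220351842578 crank -192.81220351842578 r 0.054872771829778524 Fr 1.749361429945266 push 8.132269630467949 16.375
top low [  0.   0.  14.  94. 121. 106.  95.  43.   8.   4.   0.   0.] centroid 178.72785730698533
top low [  0.   0.  24. 130. 132. 115.  80.  19.   8.   5.   0.   0.] centroid 178.41042212233728
top up [  0.   0.   9.  79. 143. 102.  59.  22.   2.   0.   4.   9.] centroid 174.65307071013947
top up [  0.   0.  20. 126. 174.  87.  35.   8.   0.   3.  19.  10.] centroid 174.44331413739624
scene [  5.   5.   6.   5.  12.  58. 119. 141. 146. 131.  44.   1.   2.   2.   4.   3.] centroid 311.3353816142404
scene [  8.   7.   6.   7.   6.   4.  48. 146. 153. 129.  51.   1.   1.   3.   3.   2.] centroid 311.6965034480368
top orange n 28 along 27.95 v 198 222
plant_s (1.75, -0.75) 0.918
wall_s (2.5, -1.5) 0.967
plant_t (-4.0, 0.75) 0.833
plate_s (0.25, -0.5) 0.804
```

```bash
cat > p.py <<'E'
from h import *
import sys
a,b=[np.load(x) for x in sys.argv[1:3]]
g=lambda I:cv2.GaussianBlur(cv2.cvtColor(I.astype(np.float32),7),(3,3),0)
for n,k,(v0,v1,u0,u1) in[('plant_top','T',(190,222,177,203)),('wall_top','T',(184,224,203,214)),('plant_sc','S',(146,160,282,312)),('wall_sc','S',(168,188,274,300)),('pot_sc','S',(162,172,288,308)),('dock_sc','S',(150,170,314,326))]:
    try:
        c,W=cv2.findTransformECC(g(a[k])[v0:v1,u0:u1],g(b[k]),np.float32([[1,0,u0],[0,1,v0]]),cv2.MOTION_TRANSLATION,(3,200,1e-6),None,1);print(n,(W[:,2]-[u0,v0]).round(2),round(c,3))
    except Exception as e:print(n,'fail')
E
python3 p.py m5.npz m6.npz
python3 - <<'E'
import numpy as np
for i in (0,2,3,4,5,6):
    f=np.load(f'f{i}.npy');np.savez(f'n{i}.npz',T=f[0],S=f[1])
E
for i in 0 2 3 4 5; do echo n$i; python3 p.py n$i.npz m6.npz; done
```

```text
plant_top [-0.14 -0.11] 0.984
wall_top [-0.55  0.11] 0.996
plant_sc [ 0.13 -0.02] 0.993
wall_sc [ 0.46 -0.12] 0.997
pot_sc [ 0.22 -0.11] 0.993
dock_sc [ 0.01 -0.01] 0.999
n0
plant_top [-2.64  0.29] 0.927
wall_top [-4.3   0.92] 0.97
plant_sc [ 1.71 -0.68] 0.94
wall_sc [ 2.32 -1.91] 0.994
pot_sc [ 2.15 -1.15] 0.981
dock_sc [ 0.14 -0.11] 0.981
n2
plant_top [-0.26 -0.3 ] 0.916
wall_top [-1.95  0.41] 0.993
plant_sc [ 0.42 -0.04] 0.979
wall_sc [ 1.2 -0.8] 0.995
pot_sc [ 0.77 -0.34] 0.979
dock_sc [-0.01 -0.03] 0.996
n3
plant_top [-0.19 -0.23] 0.953
wall_top [-1.27  0.26] 0.994
plant_sc [ 0.23 -0.03] 0.983
wall_sc [ 0.7  -0.54] 0.993
pot_sc [ 0.62 -0.08] 0.98
dock_sc [-0.02 -0.03] 0.998
n4
plant_top [-0.06 -0.22] 0.967
wall_top [-0.89  0.2 ] 0.996
plant_sc [ 0.22 -0.04] 0.987
wall_sc [ 0.45 -0.39] 0.995
pot_sc [ 0.44 -0.1 ] 0.986
dock_sc [-0.02  0.01] 0.997
n5
plant_top [-0.16 -0.08] 0.982
wall_top [-0.54  0.09] 0.996
plant_sc [ 0.14 -0.01] 0.99
wall_sc [ 0.47 -0.1 ] 0.996
pot_sc [ 0.24 -0.11] 0.992
dock_sc [ 0.02 -0.05] 0.997
```

The plant has stayed put since crank ≈147° of this turn while the back wall advanced about 5.6 mm. So the pot touches the buffer and is sliding back through its play, and the wall is not yet on it. Continuing in about 2 mm steps.

Call:
{"api": "jog_arm", "payload": {"rows": [[[0.02,-0.25,0],[0,0,0],0.1],[[0.05,-0.5,0],[0,0,0],0.1],[[0.1,-0.7,0],[0,0,0],0.1]]}}

```text
clock: 16.85
position: [0.4673, -0.053, 0.1063]
ee_rot: [-2.005, -2.417, -0.004]
force: [-3.6, 8.1, 2.1]
width: 0.253
gripper_force: 35.0
```

```bash
python3 g.py; python3 a.py m7.npz; python3 p.py m6.npz m7.npz; python3 e.py m7.npz
```

```text
ang -171.30689900386895 crank -185.30689900386895 r 0.05482052703351363 Fr 2.353621244580406 push 8.515913768457349 16.85
plant_top [-0.16 -0.11] 0.979
wall_top [-0.72  0.17] 0.994
plant_sc [0.11 0.06] 0.991
wall_sc [ 0.37 -0.36] 0.997
pot_sc [ 0.1  -0.13] 0.991
dock_sc [ 0.03 -0.  ] 0.999
top low [  0.   0.  14.  94. 121. 106.  95.  43.   8.   4.   0.   0.] centroid 178.72785730698533
top low [  0.   0.  20. 122. 132. 118.  85.  25.   8.   4.   0.   0.] centroid 178.49247242050618
top up [  0.   0.   9.  79. 143. 102.  59.  22.   2.   0.   4.   9.] centroid 174.65307071013947
top up [  0.   0.  21. 125. 175.  91.  38.   8.   0.   3.  21.  12.] centroid 174.5118484975124
scene [  5.   5.   6.   5.  12.  58. 119. 141. 146. 131.  44.   1.   2.   2.   4.   3.] centroid 311.3353816142404
scene [  8.   7.   6.   6.   5.   5.  43. 134. 151. 127.  51.   1.   2.   3.   4.   3.] centroid 311.756827749991
```

Call:
{"api": "jog_arm", "payload": {"rows": [[[0.05,-0.25,0],[0,0,0],0.1],[[0.1,-0.45,0],[0,0,0],0.1],[[0.2,-0.7,0],[0,0,0],0.1]]}}

```text
clock: 17.73
position: [0.469, -0.0603, 0.1063]
ee_rot: [-2.005, -2.417, -0.003]
force: [-5.3, 6.1, 3.3]
width: 0.254
gripper_force: 35.0
```

```bash
python3 g.py; python3 a.py m8.npz; python3 p.py m7.npz m8.npz; python3 e.py m8.npz|grep -v cent_
```

```text
ang -163.4289370701185 crank -177.4289370701185 r 0.05475525588603465 Fr 3.29664373196284 push 7.347353700492927 17.725
plant_top [-0.05 -0.09] 0.966
wall_top [-0.73  0.18] 0.997
plant_sc [0.15 0.03] 0.988
wall_sc [ 0.52 -0.39] 0.996
pot_sc [ 0.2  -0.22] 0.99
dock_sc [ 0.05 -0.02] 0.998
top low [  0.   0.  14.  94. 121. 106.  95.  43.   8.   4.   0.   0.] centroid 178.72785730698533
top low [  0.   0.  21. 127. 135. 117.  87.  26.   8.   6.   0.   0.] centroid 178.49151825186306
top up [  0.   0.   9.  79. 143. 102.  59.  22.   2.   0.   4.   9.] centroid 174.65307071013947
top up [  1.   4.  17. 117. 179.  93.  41.   9.   0.  17.  20.   8.] centroid 174.59311899407479
scene [  5.   5.   6.   5.  12.  58. 119. 141. 146. 131.  44.   1.   2.   2.   4.   3.] centroid 311.3353816142404
scene [  9.   7.   7.   6.   6.   4.  34. 128. 152. 128.  48.   1.   2.   3.   3.   2.] centroid 311.72811980033276
```

Call:
{"api": "jog_arm", "payload": {"rows": [[[0.1,-0.2,0],[0,0,0],0.1],[[0.2,-0.45,0],[0,0,0],0.1],[[0.3,-0.65,0],[0,0,0],0.1]]}}

```text
clock: 18.6
position: [0.4717, -0.0674, 0.1063]
ee_rot: [-2.005, -2.416, -0.001]
force: [-4.9, 5.3, 3.9]
width: 0.252
gripper_force: 35.0
```

```bash
python3 g.py; python3 a.py m9.npz; python3 p.py m8.npz m9.npz; python3 e.py m9.npz|grep -v cent_
```

```text
ang -155.53404617607347 crank -169.53404617607347 r 0.0547025206009111 Fr 2.275151930876296 push 6.830665435109506 18.6
plant_top [-0.06 -0.1 ] 0.967
wall_top [-0.71  0.15] 0.997
plant_sc [0.14 0.07] 0.99
wall_sc [ 0.36 -0.34] 0.995
pot_sc [ 0.48 -0.09] 0.987
dock_sc [-0.02  0.04] 0.999
top low [  0.   0.  14.  94. 121. 106.  95.  43.   8.   4.   0.   0.] centroid 178.72785730698533
top low [  3.   0.  21. 126. 132. 110.  91.  30.  11.   7.   0.   0.] centroid 178.5328929671297
top up [  0.   0.   9.  79. 143. 102.  59.  22.   2.   0.   4.   9.] centroid 174.65307071013947
top up [  6.   5.  14. 108. 175.  86.  39.  11.   0.  18.  19.   8.] centroid 174.56268477429174
scene [  5.   5.   6.   5.  12.  58. 119. 141. 146. 131.  44.   1.   2.   2.   4.   3.] centroid 311.3353816142404
scene [ 10.   8.   7.   7.   5.   5.  28. 103. 149. 129.  46.   0.   1.   4.   3.   2.] centroid 311.748411539524
```

Call:
{"api": "jog_arm", "payload": {"rows": [[[0.1,-0.2,0],[0,0,0],0.1],[[0.25,-0.4,0],[0,0,0],0.1],[[0.35,-0.6,0],[0,0,0],0.1]]}}

```text
clock: 19.48
position: [0.475, -0.0735, 0.1063]
ee_rot: [-2.006, -2.416, -0.001]
force: [-7.0, 4.4, 4.5]
width: 0.253
gripper_force: 35.0
```

```bash
python3 g.py; python3 a.py m10.npz; python3 p.py m9.npz m10.npz; python3 e.py m10.npz|grep -v cent_
```

```text
ang -148.17937133445173 crank -162.17937133445173 r 0.05470976009638743 Fr 3.5948562544062277 push 7.39785255587148 19.475
plant_top [-0.56  0.13] 0.965
wall_top [-0.63  0.1 ] 0.998
plant_sc [ 0.31 -0.23] 0.986
wall_sc [ 0.53 -0.26] 0.998
pot_sc [ 0.31 -0.26] 0.994
dock_sc [ 0.04 -0.06] 0.997
top low [  0.   0.  14.  94. 121. 106.  95.  43.   8.   4.   0.   0.] centroid 178.72785730698533
top low [  1.   3.  45. 114. 117. 106.  55.  16.   8.   0.   0.   0.] centroid 178.16504097070148
top up [  0.   0.   9.  79. 143. 102.  59.  22.   2.   0.   4.   9.] centroid 174.65307071013947
top up [  8.   5.  53. 176. 124.  54.  16.   1.   2.  27.  14.   2.] centroid 173.995250563909
scene [  5.   5.   6.   5.  12.  58. 119. 141. 146. 131.  44.   1.   2.   2.   4.   3.] centroid 311.3353816142404
scene [ 10.   8.   7.   7.   6.   5.  15.  75. 146. 132.  72.   4.   1.   3.   3.   3.] centroid 311.97526985661347
```

Firm contact now: the plant and plate move with the wall, the plate is about 1.5 mm in (≈6–9 N). A little more.

Call:
{"api": "jog_arm", "payload": {"rows": [[[0.1,-0.15,0],[0,0,0],0.1],[[0.2,-0.25,0],[0,0,0],0.1],[[0.2,-0.25,0],[0,0,0],0.1]]}}

```text
clock: 20.35
position: [0.4768, -0.0762, 0.1063]
ee_rot: [-2.006, -2.416, 0.0]
force: [-7.3, 4.3, 6.0]
width: 0.253
gripper_force: 35.0
```

```bash
python3 g.py; python3 a.py m11.npz; python3 p.py m10.npz m11.npz; python3 p.py m9.npz m11.npz;python3 e.py m11.npz|grep -v cent_; python3 g.py
```

```text
ang -144.79302053595526 crank -158.79302053595526 r 0.05468729648422072 Fr 3.4549110323132424 push 7.757268337137696 20.35
plant_top [-0.36  0.09] 0.963
wall_top [-0.29  0.04] 0.999
plant_sc [ 0.17 -0.12] 0.988
wall_sc [ 0.31 -0.23] 0.998
pot_sc [ 0.08 -0.09] 0.995
dock_sc [ 0.01 -0.01] 0.998
plant_top [-0.92  0.21] 0.977
wall_top [-0.94  0.15] 0.998
plant_sc [ 0.47 -0.34] 0.981
wall_sc [ 0.82 -0.45] 0.997
pot_sc [ 0.41 -0.34] 0.993
dock_sc [ 0.08 -0.07] 0.995
top low [  0.   0.  14.  94. 121. 106.  95.  43.   8.   4.   0.   0.] centroid 178.72785730698533
top low [  0.   9.  80. 109. 108.  96.  49.  11.   8.   0.   0.   0.] centroid 177.9277950041421
top up [  0.   0.   9.  79. 143. 102.  59.  22.   2.   0.   4.   9.] centroid 174.65307071013947
top up [  6.   6.  74. 156.  98.  48.  13.   0.   3.  22.  12.   1.] centroid 173.85007491955668
scene [  5.   5.   6.   5.  12.  58. 119. 141. 146. 131.  44.   1.   2.   2.   4.   3.] centroid 311.3353816142404
scene [ 10.   8.   7.   7.   6.   6.   8.  60. 148. 139.  81.   4.   0.   3.   3.   3.] centroid 312.0778683538143
ang -144.77739409295117 crank -158.77739409295117 r 0.05467681134205026 Fr 4.001283370383234 push 6.816275331001685 20.85
```

Plate about 2.7 mm in, so roughly 11 N, held over 0.5 s. Release the grip and lift.

Call:
{"api": "jog_arm", "payload": {"rows": [[[0,0,0],[0,0,0],0.8],[[0,0,0],[0,0,0],0.8],[[0,0,0],[0,0,0],0.8],[[0,0,0],[0,0,0],0.8],[[0,0,1],[0,0,0],0.8],[[0,0,4],[0,0,0],0.8],[[0,0,8],[0,0,0],0.8],[[0,0,8],[0,0,0],0.8]]}}

```text
clock: 21.85
position: [0.4796, -0.0775, 0.1897]
ee_rot: [2.005, 2.412, 0.005]
force: [-0.6, -0.2, 0.2]
width: 0.8
gripper_force: 0.0
```

```bash
python3 a.py m12.npz; python3 p.py m11.npz m12.npz|head -3; python3 e.py m12.npz|grep low
python3 - <<'E'
from h import *
s,c=wrist();print(s['position']);im=c['img'].astype(int)
m=((im[...,0]>120)&(im[...,1]<70)&(im[...,2]<70)).astype(np.uint8)
n,_,st,ce=cv2.connectedComponentsWithStats(m)
for i in range(1,n):
    if st[i,4]>60:print(ce[i],st[i],pts(c,[ce[i]],.1)[0])
E
```

```text
plant_top [0. 0.] 1.0
wall_top [-0. -0.] 1.0
plant_sc [-0.01 -0.02] 0.999
top low [  0.   0.  14.  94. 121. 106.  95.  43.   8.   4.   0.   0.] centroid 178.72785730698533
top low [  0.  10.  80. 108. 107.  97.  49.  11.   8.   0.   0.   0.] centroid 177.91837940347116
[ 0.4772656  -0.07749642  0.18590191]
[450.96103896 163.6025974 ] [442 145  25  38 385] [ 0.64549349 -0.0182346   0.1       ]
```

Call:
{"api": "jog_arm", "payload": {"rows": [[[-1,-5,0],[0,0,0],0],[[-2,-10,0],[0,0,0],0],[[-3,-15,0],[0,0,0],0],[[-3.5,-17.5,0],[0,0,0],0],[[-3.5,-17.5,0],[0,0,0],0],[[-3.5,-17.5,0],[0,0,0],0],[[-3.5,-17.5,0],[0,0,0],0]], "newtons": 10}}

```text
clock: 23.28
position: [0.443, -0.2512, 0.1864]
ee_rot: [-2.006, -2.418, -0.001]
force: [0.3, -0.3, -0.7]
width: 0.085
gripper_force: 0.0
```

Run:
```python
from h import *
c=arm.get_image('top');s=arm.observe();print(s['position'],s['width'])
for z in(.09,.1):
  im=c['img'].astype(int);m=((im[...,0]>120)&(im[...,1]<80)&(im[...,2]<80)).astype(np.uint8)
  n,_,st,ce=cv2.connectedComponentsWithStats(m)
  for i in range(1,n):
    if st[i,4]>8:print(ce[i],st[i,4],pts(c,[ce[i]],z)[0])
cv2.imwrite('pics/b.png',cv2.resize(np.hstack([c['img'][140:240,300:420,::-1],arm.get_image('scene')['img'][200:300,90:210,::-1]]),(800,333),interpolation=cv2.INTER_CUBIC))
```

```text
[ 0.44289322 -0.25138107  0.18641007] 0.040795586486017305
[354.45192308 129.73076923] 208 [ 0.66990745 -0.21442813  0.09      ]
[286.48 133.42] 50 [ 0.66446837 -0.01799083  0.09      ]
[303.26785714 190.01785714] 56 [ 0.49861495 -0.06029283  0.09      ]
[369.    188.375] 24 [ 0.49830924 -0.24673031  0.09      ]
[178.66666667 220.22222222] 9 [0.42183962 0.29477801 0.09      ]
[ 30.77407407 376.94814815] 270 [-0.00377772  0.7106841   0.09      ]
[ 20.11111111 381.22222222] 9 [-0.01534009  0.74104253  0.09      ]
[354.45192308 129.73076923] 208 [ 0.66739069 -0.21251452  0.1       ]
[286.48 133.42] 50 [ 0.66199254 -0.01755526  0.1       ]
[303.26785714 190.01785714] 56 [ 0.49738704 -0.05953897  0.1       ]
[369.    188.375] 24 [ 0.49708363 -0.24457365  0.1       ]
[178.66666667 220.22222222] 9 [0.42118939 0.29286023 0.1       ]
[ 30.77407407 376.94814815] 270 [-0.00122551  0.70563695  0.1       ]
[ 20.11111111 381.22222222] 9 [-0.01270088  0.73576695  0.1       ]
```

View pics/b.png

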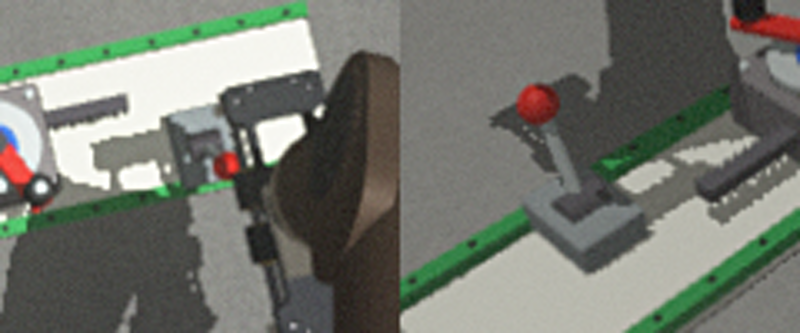

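The brake ball is at (228,165) left and (538,103) right, undisturbed, with the closed fingers on its near side. Lower, then push along rig +x.

Call:
{"api": "jog_arm", "payload": {"rows": [[[0,0,-4],[0,0,0],0],[[0,0,-8],[0,0,0],0],[[0,0,-10],[0,0,0],0],[[0,0,-10],[0,0,0],0],[[2,0.4,-10],[0,0,0],0],[[3.5,0.65,-10],[0,0,0],0],[[5,0.95,-10],[0,0,0],0]]}}

```text
clock: 24.25
position: [0.4943, -0.2429, 0.0872]
ee_rot: [2.007, 2.415, 0.001]
force: [-1.2, 0.5, 0.7]
width: 0.004
gripper_force: 0.6
```

Call:
{"api": "jog_arm", "payload": {"rows": [[[0.8,0.15,0],[0,0,0],0],[[1.6,0.3,0],[0,0,0],0],[[2.4,0.45,0],[0,0,0],0],[[3.2,0.6,0],[0,0,0],0],[[3.4,0.65,0],[0,0,0],0]]}}

```text
clock: 24.88
position: [0.527, -0.2364, 0.0862]
ee_rot: [2.008, 2.416, 0.0]
force: [-1.3, -0.1, -0.8]
width: 0.008
gripper_force: 0.4
```

Run:
```python
from h import *
s=arm.observe();print(s['position'],s['force'])
c=arm.get_image('scene')
im=c['img'].astype(int)[170:300,90:240];m=((im[...,0]>100)&(im[...,1]<70)&(im[...,2]<70)).astype(np.uint8)
n,_,st,ce=cv2.connectedComponentsWithStats(m)
for i in range(1,n):
    if st[i,4]>20:
        uv=ce[i]+[90,170];print(uv,st[i,4],pts(c,[uv],.097)[0])
```

```text
[ 0.52698694 -0.23643615  0.08624733] [-1.27597537 -0.09782265 -0.77339538]
[205.9483871  208.90322581] 155 [ 0.52061024 -0.07280733  0.097     ]
[148.66666667 246.15789474] 57 [ 0.56040364 -0.23042887  0.097     ]
```

Call:
{"api": "jog_arm", "payload": {"rows": [[[0.3,0.1,0],[0,0,0],0],[[0.6,0.15,0],[0,0,0],0],[[0.6,0.15,0],[0,0,0],0]]}}

```text
clock: 25.3
position: [0.5311, -0.2354, 0.0861]
ee_rot: [-2.008, -2.414, 0.003]
force: [-5.5, -0.4, 2.1]
width: 0.005
gripper_force: 2.9
```

The force rose, so the lever is on its stop. Back off and rise.

Call:
{"api": "jog_arm", "payload": {"rows": [[[-2,-0.4,0],[0,0,0],0],[[-5,-1,0],[0,0,0],0],[[-5,-1,0],[0,0,0],0],[[-5,-1,5],[0,0,0],0],[[-6,-3,10],[0,0,0],0],[[-8,-8,14],[0,0,0],0],[[-9,-13,14],[0,0,0],0],[[-9,-13,14],[0,0,0],0]]}}

```text
clock: 26.3
position: [0.4413, -0.3703, 0.227]
ee_rot: [2.015, 2.407, -0.003]
force: [-0.5, 0.9, -0.6]
width: 0.005
gripper_force: 0.0
```

```bash
python3 a.py m13.npz; python3 p.py m12.npz m13.npz|head -3; python3 e.py m13.npz|grep low
python3 - <<'E'
from h import *
print(arm.observe()['position'])
for n,(a,b,d,e) in(('scene',(170,300,90,240)),('top',(160,220,320,400))):
    c=arm.get_image(n);im=c['img'].astype(int)[a:b,d:e];m=((im[...,0]>100)&(im[...,1]<70)&(im[...,2]<70)).astype(np.uint8)
    k,_,st,ce=cv2.connectedComponentsWithStats(m)
    for i in range(1,k):
        if st[i,4]>15:uv=ce[i]+[d,a];print(n,uv,st[i,4],pts(c,[uv],.097)[0])
E
```

```text
plant_top [-0. -0.] 0.999
wall_top [0.04 0.03] 0.999
plant_sc [0.01 0.01] 0.999
top low [  0.   0.  14.  94. 121. 106.  95.  43.   8.   4.   0.   0.] centroid 178.72785730698533
top low [ 0.  7. 71. 97. 95. 85. 45. 14.  9.  0.  0.  0.] centroid 177.9834326401482
[ 0.44280035 -0.36449452  0.22632518]
scene [205.67785235 208.81879195] 149 [ 0.51995659 -0.07312433  0.097     ]
scene [148.85217391 244.88695652] 115 [ 0.55707579 -0.22852551  0.097     ]
top [361.93181818 167.65909091] 44 [ 0.55719481 -0.22847486  0.097     ]
```

Ball at (0.557, -0.228), which is the fully-over position (expected 0.557, -0.2265). The press is unchanged and the arm is clear.

```bash
python3 -c "
from cell import arm
print(arm.sign_off())"
```

```text
the job is handed in; nothing more can be done
None
```

I turned the crank about 1.56 turns at an even pace, until the plant was pressed against the buffer at roughly 11 N by my estimate. The brake lever is fully over, the arm is clear of everything, and the job is handed in at about 27 s of the 72 s allowed; the hand-in gave no verdict.

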